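Put four bench things back in their fitted rests

ROBOT

A 6-joint arm with a two-finger parallel gripper is mounted at the origin on a cart in front of the work surface, level with it; the furniture and walls round the work are solid. World frame = base frame: x ahead of the robot, y to its left, z up, the work surface at z = 0. Lengths are in m, angles in rad, forces in N, time in s.
With the tool pointing down it reaches from about 0.4 to 0.825 m from the base axis. Payload 7 kg.
Tool frame: the origin (TCP) lies on the mounting face of the last link; the fingertips stand 178 mm ahead of it and the grasp point (between the pads) lies 159 mm ahead of it; z points along the fingers, y is the line along which they close (so a half turn about z gives the same grasp; the last joint's range is limited). The gripper opens to 88 mm and grips with 3 to 60 N. Pads are 19 mm wide; open, the fingers measure 130 mm over their backs; the gripper's body (78 mm by 193 mm) begins 47 mm behind the grasp point.
Start: joints at [-0.912, 0.359, 0.012, 0, -1.224, -0.288], TCP at [0.245, -0.629, 0.405] pointing down, gripper open.
Joint ranges: [-3.07, 3.07], [-1.43, 2.12], [-1.02, 1.25], [-3.03, 1.67], [-3.05, -0], [-3.03, 3.03]. Speed limits (rad/s): [2.39, 2.39, 3.01, 3.14, 3.14, 3.14].

INTERFACE

Orientations are given as a unit quaternion [x, y, z, w].
In Python, from station import telemetry, eyes, arm gives the robot as it stands.
- The arm moves only by the tool arm_command, never from a script. Its argument "moves" is one flat list of numbers, 5 for each row, row after row: the shift along the tool's x, y, z in shares of 500 mm (1.0 is 500 mm), then the turn about the tool's z in parts of the range, where 1.0 means 360 degrees, then the finger opening in mm, from 0 to 87.6. A call has 1 to 8 rows; each row is the pose to reach, as a shift and turn from the pose commanded when the call began, along the tool's axes at that moment; what a row does not reach only later rows make up. A row lasts 1/12 s, in which the tool goes at most 41.7 mm and 7.16 degrees, less where a joint would pass 70% of its speed; a pose out of reach is approached as far as the arm can. A call with a gripper value outside its range is refused whole. The fingers move at their own pace and stop on an object; "force" is the grip in N (left out, the last holds). Time passes only in rows, so rows that repeat a pose let the fingers close. It gives the time, the measured TCP pose, the force, the opening and the grip force at its end, in the units of the state.
- telemetry.get_state(): the state, without advancing time (a new reading comes with each control period).
- eyes.snapshot(name): name is "scene" or "top" or "wrist"; returns (picture, depth): 384x512x3 uint8, red, green, blue; 384x512 float32, m along the optical axis (not along the pixel's ray), 0 where there is no reading.
- eyes.get_calibration(name): a dict with "fx", "fy", "cx", "cy" (pixels), "k1" (the pictures are not rectified: a ray, as slopes to the right and down, at radius r is drawn at 1 + k1 r^2 times it, then the intrinsics apply), "T" (4x4, takes a point from camera to world coordinates). Camera axes: x right, y up, looking along -z (the intrinsics and any distortion apply to the point x, -y, -z); pixel columns grow to the right and rows downward; lengths in m; the calibration is good to about 2 mm. A picture is of the moment at which its call begins: read the wrist's pose just before it. get_calibration takes no time and is no camera call; for the wrist camera it gives the pose at the moment of the call.
- arm.sign_off(): hands the job in; it is judged then, once.
The state is a dict: "clock": time; "joints": joint angles; "qvel": joint speeds; "effort": joint torques, N m; "ee_pos": TCP position; "tcp_rot": TCP orientation; "ft_force": force on the tool from outside, world axes, zero at the start; "torque": the same for the moment, N m; "width": opening from 0.0 (shut) to 1.0 (fully open); "finger_force": force on a finger pad.
Only numpy, scipy, OpenCV 4.12 (cv2) and the standard library are available. Lean on these libraries where they do the work, as an engineer would, in place of code of your own. Each camera call takes 0.05 s, during which the arm holds its last target. There are 200 camera calls.

TASK

Tidy the bench: put the wooden ring clamp, the carved wooden block, the black drill box and the small yellow pot each into the cork-lined wooden rest made to its outline and size. Each must stay the way up it is now, lie flat on the cork inside the rim, and be let go. Leave the brown bottle and the brown tin where they are.

Things in the scene. Friction and masses are not known exactly. Their poses are not given: they have to be found in the camera images.
- ring_clamp: Pale wooden ring clamp, a stick 26 wide (x) x 121 long (y) x 26 high (z) mm, lying on the bench; grasp across its width near its middle. Belongs in the long rest, either way round. Origin: centre of its underside; z up
- carved_block: Dark brown carved hardwood block, 47 wide (x) x 83 long (y) x 57 high (z) mm, its two long upright sides parallel and its top sloping along its length; grasp across its width at its middle, 20 to 40 mm up. Belongs in the oblong rest, either way round. Origin: centre of its underside; z up
- drum_box: Round black drill box, 67 mm diameter, with a round knob of 30 mm diameter on its middle from 37 to 50 mm above its underside; the lid does not come off and the box can be lifted by the knob. Belongs in the wide round rest, at any yaw. Origin: centre of its underside; z up
- yellow_pot: Small round yellow pot, 47 mm diameter; the solid body to grasp is 16 mm high (the thin clear lid on it, to 24 mm, cannot be gripped). Belongs in the small round rest, at any yaw. Origin: centre of its underside; z up
- long_rest: Dark wooden long rectangular rest with cork floor; the recess inside the rim is 42 (x) x 138 (y) mm, outside 54 x 150 mm. Fixed to the bench. Floor 4 mm, rim top 8 mm above the bench, rim 6 mm thick. Origin: centre of its underside, on the bench; z up, y along its length
- oblong_rest: Dark wooden shorter, wider rectangular rest with cork floor; the recess inside the rim is 63 (x) x 99 (y) mm, outside 75 x 111 mm. Fixed to the bench. Floor 4 mm, rim top 8 mm above the bench, rim 6 mm thick. Origin: centre of its underside, on the bench; z up, y along its length
- wide_round_rest: Dark wooden round rest with cork floor, the larger of the two; recess 84 mm diameter, outside 96 mm. Fixed to the bench. Floor 4 mm, rim top 8 mm above the bench, rim 6 mm thick. Origin: centre of its underside, on the bench; z up
- small_round_rest: Dark wooden round rest with cork floor, the smaller of the two; recess 64 mm diameter, outside 76 mm. Fixed to the bench. Floor 4 mm, rim top 8 mm above the bench, rim 6 mm thick. Origin: centre of its underside, on the bench; z up
- flux_bottle: Bystander: brown glass bottle with black cap, 48 mm diameter, 94 mm high, standing at the back, to the right. Not to be moved. Origin: centre of its underside; z up
- tin_brown_b: Bystander: flat open round brown tin, 66 mm diameter, 17 mm high, at the back, to the left. Not to be moved. Origin: centre of its underside; z up

How it is judged:
By the outcome, as a careful person would: the job done as asked, in the order asked, and still so for the second after the job is handed in, with the robot touching nothing.
It also fails if it takes over 104 s, if anything falls off the work surface, if the arm or the gripper's body presses on something with over 40 N, if the wrist force passes 120 N, or if a joint passes its speed limit or range.

## Working session

There is one attempt and no reset: what is moved stays moved. The work goes in short steps, Python scripts to look and compute and a tool call to move; the robot and the scene stay as the last step left them, time stands still between calls to the robot, and variables do not carry over. Pictures are saved under pics/ and viewed, at most 14 in all, crops included, and the job is handed in when it is done.

Besides the shell and the picture viewer there is one more tool, called after ">>>" as name(argument=value, ...) on one line, values as JSON. arm_command: Moves the arm, as the interface text tells. Its arguments: {"type":"object","properties":{"moves":{"type":"array","items":{"type":"number"}},"force":{"type":"number"}},"required":["moves"]}

```bash
ls; mkdir -p pics; python3 - <<'E'
from station import telemetry, eyes, arm
import cv2, numpy as np
print(telemetry.get_state())
for n in ("scene","top"):
    p,d=eyes.snapshot(n); cv2.imwrite(f"pics/{n}0.png",p[:,:,::-1]); np.savez(f"{n}0.npz",p=p,d=d)
    print(n,eyes.get_calibration(n))
E
```

```text
pics
{'clock': 0.0, 'joints': array([-9.11922376e-01,  3.59434577e-01,  1.10579915e-02, -3.57307836e-04,
       -1.22412019e+00, -2.88090531e-01]), 'qvel': array([ 4.25321880e-05, -4.80361743e-04, -1.80588046e-03, -1.02658292e-03,
       -1.32168477e-03,  3.88476794e-04]), 'effort': array([-3.02228966e-05, -5.82711232e+01,  2.93046767e+01,  6.99704379e+00,
        6.85980282e-03, -1.22556180e-04]), 'ee_pos': array([ 0.24450933, -0.62895302,  0.40368993]), 'tcp_rot': array([-1.84271674e-01,  9.82874966e-01,  8.33282773e-04, -2.38198699e-04]), 'ft_force': array([-0.30831768,  0.12412542,  0.00760294]), 'torque': array([-0.05165746, -0.02267849,  0.02934382]), 'finger_force': 0.0, 'width': 1.0041744544431563}
scene {'fx': 423.6759341145056, 'fy': 423.6759341145056, 'cx': 254.65773355289807, 'cy': 188.06845404596643, 'k1': -0.0016099620894267053, 'T': array([[-0.86865573,  0.20996198, -0.44872396,  0.10331098],
       [-0.49484974, -0.41102515,  0.76562528,  0.96962188],
       [-0.02368463,  0.88711572,  0.46093898,  0.54773732],
       [ 0.        ,  0.        ,  0.        ,  1.        ]])}
top {'fx': 360.12108887473863, 'fy': 360.12108887473863, 'cx': 257.4971569476026, 'cy': 193.89033841468125, 'k1': -0.10658052183683771, 'T': array([[ 0.00429932,  0.98644432, -0.16404002,  0.45453945],
       [-0.99973573,  0.00794455,  0.02157199,  0.10802062],
       [ 0.02258279,  0.16390392,  0.98621779,  1.00995989],
       [ 0.        ,  0.        ,  0.        ,  1.        ]])}
```

View pics/top0.png

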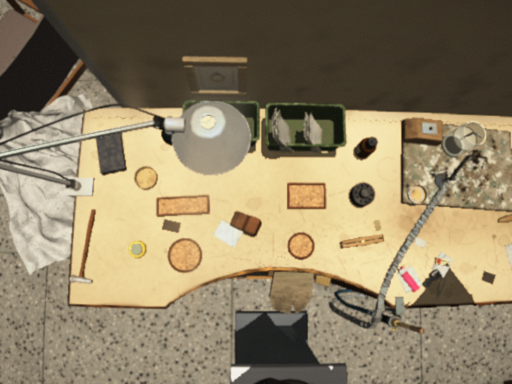

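View pics/scene0.png

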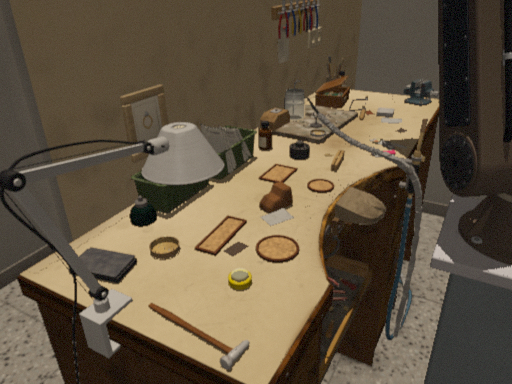

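The top picture shows the ring clamp at (362,241), drum box (362,195), block (246,222) and pot (137,249). The rests are long (183,206), oblong (307,196), wide round (185,255) and small round (300,245). The bottle is at (367,147) and the tin at (146,178). A lamp shade and a hose stand above the bench. Next I'll make an orthographic map from the depth data.

```bash
cat > h.py <<'E'
import numpy as np, cv2
def cloud(p,d,c):
    K=np.array([[c["fx"],0,c["cx"]],[0,c["fy"],c["cy"]],[0,0,1]]); D=np.array([c["k1"],0,0,0,0])
    v,u=np.nonzero(d>0)
    n=cv2.undistortPoints(np.stack([u,v],1).astype(float)[:,None],K,D)[:,0]
    z=d[v,u].astype(float); T=c["T"]
    P=np.stack([n[:,0]*z,-n[:,1]*z,-z],1)@T[:3,:3].T+T[:3,3]
    return P,p[v,u],u,v
E
cat > ortho.py <<'E'
from station import eyes; from h import *
for n in ("top","scene"):
    f=np.load(n+"0.npz"); P,C,u,v=cloud(f["p"],f["d"],eyes.get_calibration(n))
    m=(P[:,0]>.2)&(P[:,0]<.85)&(P[:,1]<.75)&(P[:,1]>-.65)
    fl=m&(abs(P[:,2])<.02); print(n,"bench z",np.median(P[fl,2]))
    for lo,hi in ((.01,.03),(.03,.07),(.07,.15),(.15,.3),(.3,.6)):
        s=m&(P[:,2]>lo)&(P[:,2]<hi)
        g=np.zeros((65,140),np.uint8); g[((P[s,0]-.2)*100).astype(int),((.75-P[s,1])*100).astype(int)]=1
        k,l,st,ce=cv2.connectedComponentsWithStats(g)
        for i in range(1,k):
            if st[i,4]>3:
                x,y,w,h,a=st[i]; print(" z%.2f-%.2f x[%.2f %.2f] y[%.2f %.2f] n%d"%(lo,hi,.2+y/100,.2+(y+h)/100,.75-(x+w)/100,.75-x/100,a))
E
python3 ortho.py
```

```text
top bench z -0.0007204974919526874
 z0.01-0.03 x[0.26 0.34] y[-0.32 -0.22] n34
 z0.01-0.03 x[0.35 0.42] y[-0.37 -0.31] n20
 z0.01-0.03 x[0.36 0.55] y[0.54 0.61] n44
 z0.01-0.03 x[0.36 0.41] y[-0.44 -0.38] n17
 z0.01-0.03 x[0.41 0.44] y[-0.47 -0.42] n7
 z0.01-0.03 x[0.44 0.49] y[0.39 0.45] n24
 z0.01-0.03 x[0.44 0.46] y[-0.07 -0.02] n5
 z0.01-0.03 x[0.44 0.54] y[-0.36 -0.28] n12
 z0.01-0.03 x[0.47 0.51] y[-0.27 -0.14] n39
 z0.01-0.03 x[0.50 0.58] y[0.07 0.17] n30
 z0.01-0.03 x[0.54 0.56] y[-0.65 -0.63] n4
 z0.01-0.03 x[0.57 0.85] y[-0.65 -0.32] n619
 z0.01-0.03 x[0.58 0.65] y[-0.23 -0.17] n12
 z0.01-0.03 x[0.61 0.67] y[0.55 0.65] n40
 z0.01-0.03 x[0.60 0.62] y[0.24 0.27] n4
 z0.01-0.03 x[0.63 0.70] y[0.37 0.44] n23
 z0.01-0.03 x[0.63 0.66] y[-0.02 0.01] n5
 z0.01-0.03 x[0.67 0.80] y[0.46 0.56] n97
 z0.01-0.03 x[0.73 0.85] y[-0.15 0.06] n44
 z0.01-0.03 x[0.72 0.77] y[-0.24 -0.19] n9
 z0.01-0.03 x[0.76 0.80] y[0.33 0.37] n8
 z0.01-0.03 x[0.77 0.85] y[0.04 0.06] n9
 z0.01-0.03 x[0.76 0.81] y[-0.11 -0.09] n6
 z0.01-0.03 x[0.79 0.85] y[-0.53 -0.46] n18
 z0.01-0.03 x[0.84 0.85] y[-0.02 0.02
[... 2057 characters left out ...]
5 0.30] n45
 z0.03-0.07 x[0.76 0.82] y[0.31 0.37] n28
 z0.03-0.07 x[0.77 0.80] y[-0.15 -0.13] n5
 z0.07-0.15 x[0.26 0.28] y[-0.31 -0.27] n8
 z0.07-0.15 x[0.63 0.67] y[0.61 0.66] n13
 z0.07-0.15 x[0.63 0.72] y[-0.49 -0.41] n22
 z0.07-0.15 x[0.65 0.85] y[0.14 0.32] n130
 z0.07-0.15 x[0.73 0.85] y[-0.15 0.08] n90
 z0.07-0.15 x[0.73 0.77] y[-0.23 -0.20] n10
 z0.07-0.15 x[0.73 0.82] y[-0.54 -0.44] n46
 z0.07-0.15 x[0.76 0.84] y[-0.44 -0.33] n50
 z0.15-0.30 x[0.62 0.81] y[0.16 0.71] n276
 z0.15-0.30 x[0.73 0.82] y[0.03 0.07] n13
 z0.15-0.30 x[0.74 0.77] y[-0.49 -0.46] n6
 z0.30-0.60 x[0.20 0.25] y[-0.03 0.05] n14
 z0.30-0.60 x[0.62 0.71] y[0.58 0.71] n35
 z0.30-0.60 x[0.83 0.85] y[-0.65 -0.52] n19
```

```bash
cat >> h.py <<'E'
def ortho(p,c,z,x0=.40,x1=.69,y0=-.30,y1=.48,s=1000):
    X=x1-np.arange(int(round((x1-x0)*s)))/s; Y=y1-np.arange(int(round((y1-y0)*s)))/s
    gx,gy=np.meshgrid(X,Y,indexing="ij"); W=np.stack([gx,gy,np.full_like(gx,z)],-1).reshape(-1,3)
    T=c["T"]; Q=(W-T[:3,3])@T[:3,:3]; n=Q*[1,-1,-1]
    K=np.array([[c["fx"],0,c["cx"]],[0,c["fy"],c["cy"]],[0,0,1]])
    uv=cv2.projectPoints(n,np.zeros(3),np.zeros(3),K,np.array([c["k1"],0,0,0,0]))[0].reshape(*gx.shape,2).astype(np.float32)
    return cv2.remap(p,uv[...,0],uv[...,1],cv2.INTER_CUBIC)
E
python3 - <<'E'
from station import eyes; from h import *
o=[ortho(np.load(n+"0.npz")["p"],eyes.get_calibration(n),.006) for n in ("top","scene")]
cv2.imwrite("pics/or.png",np.vstack(o)[:,:,::-1])
E
```

```text
(no output)
```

View pics/or.png

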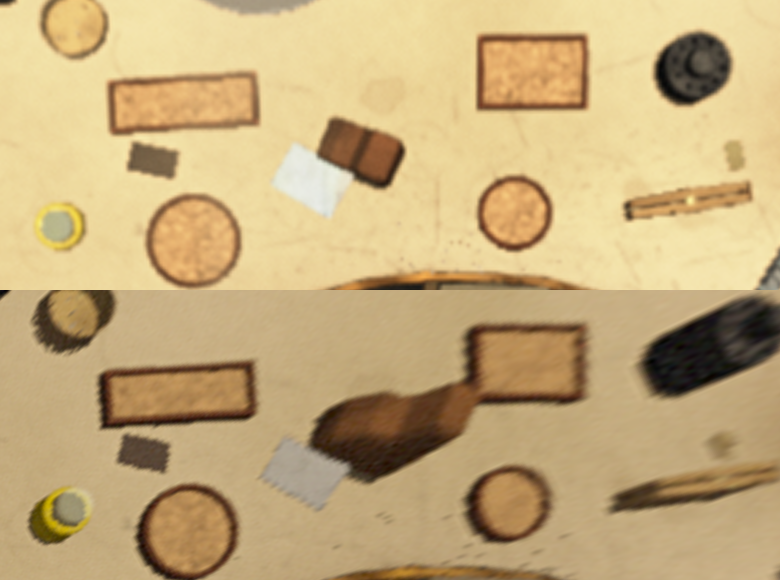

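The ortho views (1 mm/px, top camera above, scene camera below) show all four rests and four objects clearly. The two cameras agree to about 5 mm. Next I'll fit the poses.

```bash
cat > fit.py <<'E'
from station import eyes; from h import *
x1,y1=.69,.48
for n in ("top","scene"):
    f=np.load(n+"0.npz"); c=eyes.get_calibration(n)
    print(n)
    # rests: outline at rim height
    o=ortho(f["p"],c,.008); hsv=cv2.cvtColor(o,cv2.COLOR_RGB2HSV); bg=np.median(o.reshape(-1,3),0)
    m=(np.linalg.norm(o.astype(float)-bg,axis=2)>50).astype(np.uint8)
    cs,_=cv2.findContours(m,cv2.RETR_EXTERNAL,cv2.CHAIN_APPROX_NONE)
    for k in cs:
        if cv2.contourArea(k)>1000:
            (u,v),(w,h),a=cv2.minAreaRect(k); print(" rim plane: x%.4f y%.4f  %.0fx%.0f ang %.1f"%(x1-v/1000,y1-u/1000,w,h,a))
    P,C,u,v=cloud(f["p"],f["d"],c)
    for nm,x,y,r,lo in (("clamp",.49,-.21,.075,.012),("block",.54,.12,.07,.012),("drum",.62,-.21,.055,.012),("knob",.62,-.21,.055,.044),("pot",.465,.42,.04,.008),
        ("long",.59,.30,.09,.002),("oblong",.62,-.05,.07,.002),("wide",.45,.287,.055,.002),("small",.478,-.035,.045,.002),("bottle",.75,-.21,.06,.02),("bench",.56,.0,.02,-.1)):
        s=(np.hypot(P[:,0]-x,P[:,1]-y)<r)&(P[:,2]>lo); Q=P[s]
        (cx,cy),(w,h),a=cv2.minAreaRect(Q[:,:2].astype(np.float32)*1000)
        print(" %s n%d rect x%.1f y%.1f %.0fx%.0f ang%.1f z med %.1f p98 %.1f"%(nm,len(Q),cx,cy,w,h,a,1e3*np.median(Q[:,2]),1e3*np.percentile(Q[:,2],98)))
E
python3 fit.py
```

```text
top
 rim plane: x0.4110 y0.0225  20x277 ang 90.0
 rim plane: x0.4630 y0.4180  48x50 ang 90.0
 rim plane: x0.4490 y0.2865  96x97 ang 90.0
 rim plane: x0.4893 y-0.2064  27x131 ang 83.2
 rim plane: x0.4775 y-0.0343  77x78 ang 38.7
 rim plane: x0.5297 y0.3269  51x31 ang 12.1
 rim plane: x0.5242 y0.1389  107x102 ang 26.6
 rim plane: x0.5869 y0.2965  58x153 ang 86.6
 rim plane: x0.6175 y-0.0520  79x114 ang 90.0
 rim plane: x0.6223 y-0.2111  69x84 ang 63.4
 rim plane: x0.6600 y0.4055  60x69 ang 90.0
 clamp n314 rect x489.1 y-205.0 23x122 ang7.8 z med 22.7 p98 26.7
 block n500 rect x538.8 y119.5 80x47 ang66.7 z med 39.2 p98 57.8
 drum n480 rect x620.2 y-208.4 68x63 ang82.0 z med 35.5 p98 50.6
 knob n74 rect x621.0 y-208.6 25x26 ang0.6 z med 48.9 p98 51.5
 pot n229 rect x465.1 y419.1 41x49 ang0.9 z med 19.6 p98 25.3
 long n1064 rect x588.4 y294.4 172x167 ang10.2 z med 4.6 p98 107.7
 oblong n936 rect x623.2 y-48.5 129x122 ang4.1 z med 4.7 p98 9.6
 wide n788 rect x453.5 y287.5 102x97 ang1.5 z med 4.5 p98 9.3
 small n497 rect x480.1 y-37.2 75x77 ang0.0 z med 4.9 p98 10.0
 bottle n315 rect x750.4
[... 568 characters left out ...]
n139 rect x488.2 y-200.6 23x127 ang8.7 z med 21.3 p98 24.0
 block n595 rect x536.7 y124.1 81x48 ang66.9 z med 32.5 p98 55.5
 drum n258 rect x619.8 y-200.8 65x68 ang20.8 z med 32.8 p98 48.4
 knob n29 rect x620.2 y-203.0 25x24 ang40.7 z med 47.5 p98 49.3
 pot n348 rect x461.1 y426.1 46x39 ang35.0 z med 17.3 p98 23.7
 long n952 rect x593.0 y300.4 123x167 ang30.6 z med 4.0 p98 111.9
 oblong n372 rect x618.4 y-47.4 115x77 ang89.2 z med 3.8 p98 7.6
 wide n886 rect x448.2 y291.2 95x96 ang70.2 z med 3.7 p98 7.9
 small n259 rect x477.9 y-30.9 72x77 ang23.5 z med 4.1 p98 7.8
 bottle n270 rect x751.4 y-210.5 44x39 ang27.6 z med 54.4 p98 92.7
 bench n44 rect x555.7 y-6.3 21x39 ang54.9 z med -1.8 p98 0.4
```

```bash
python3 - <<'E'
from station import eyes; from h import *
for n in ("top","scene"):
    f=np.load(n+"0.npz"); P,C,u,v=cloud(f["p"],f["d"],eyes.get_calibration(n))
    s=(P[:,0]>.55)&(P[:,0]<.76)&(P[:,1]>.06)&(P[:,1]<.50)&(P[:,2]>.03)
    Q=P[s]*1000
    print(n)
    for z0 in range(40,320,20):
        q=Q[(Q[:,2]>=z0)&(Q[:,2]<z0+20)]
        if len(q)>3: print(z0,len(q),"x min %.0f at y %.0f; y %.0f..%.0f"%(q[:,0].min(),q[q[:,0].argmin(),1],q[:,1].min(),q[:,1].max()), [("y%d:%.0f"%(b,q[(q[:,1]>=b)&(q[:,1]<b+40),0].min())) for b in range(80,480,40) if ((q[:,1]>=b)&(q[:,1]<b+40)).any()])
E
```

```text
top
40 25 x min 551 at y 102; y 91..115 ['y80:551']
80 47 x min 743 at y 60; y 60..109 ['y80:751']
100 502 x min 655 at y 207; y 108..313 ['y80:710', 'y120:669', 'y160:655', 'y200:655', 'y240:659', 'y280:678']
120 611 x min 662 at y 214; y 119..305 ['y80:753', 'y120:681', 'y160:664', 'y200:662', 'y240:667', 'y280:688']
140 540 x min 673 at y 207; y 129..290 ['y120:696', 'y160:678', 'y200:673', 'y240:680', 'y280:709']
160 485 x min 685 at y 217; y 141..279 ['y120:709', 'y160:689', 'y200:685', 'y240:693']
180 566 x min 698 at y 228; y 152..358 ['y120:728', 'y160:698', 'y200:698', 'y240:710', 'y280:735', 'y320:746']
200 982 x min 709 at y 195; y 163..421 ['y160:709', 'y200:709', 'y240:726', 'y280:743', 'y320:746', 'y360:731', 'y400:725']
220 221 x min 704 at y 483; y 336..483 ['y320:749', 'y360:730', 'y400:717', 'y440:706']
240 196 x min 699 at y 500; y 412..500 ['y400:719', 'y440:705']
260 31 x min 704 at y 496; y 481..500 []
scene
40 62 x min 550 at y 120; y 100..286 ['y80:550', 'y160:760', 'y200:758', 'y240:757', 'y280:759']
60 53 x min 746 at y 62; y 60..291 ['y200:758', 'y240:757',
[... 165 characters left out ...]
652 x min 661 at y 211; y 151..308 ['y120:682', 'y160:665', 'y200:661', 'y240:663', 'y280:689']
140 567 x min 674 at y 219; y 155..299 ['y120:701', 'y160:677', 'y200:674', 'y240:678', 'y280:706']
160 476 x min 686 at y 212; y 161..318 ['y160:689', 'y200:686', 'y240:692', 'y280:727']
180 566 x min 698 at y 225; y 169..354 ['y160:702', 'y200:698', 'y240:705', 'y280:734', 'y320:744']
200 545 x min 712 at y 203; y 174..428 ['y160:715', 'y200:712', 'y240:721', 'y280:743', 'y320:745', 'y360:732', 'y400:723']
220 193 x min 702 at y 489; y 347..490 ['y320:754', 'y360:731', 'y400:719', 'y440:705']
240 120 x min 698 at y 499; y 421..500 ['y400:723', 'y440:706']
260 21 x min 702 at y 499; y 482..499 []
```

Units first: shifts go in shares of 500 mm and turns go in shares of 360 degrees. So -220 mm is -0.44, -200 mm is -0.4, -0.96 rad is -0.1528.

>>> arm_command(moves=[-0.06,-0.06,0,-0.0191,87,-0.12,-0.12,0,-0.0382,87,-0.18,-0.16,0,-0.0573,87,-0.24,-0.22,0,-0.0764,87,-0.28,-0.28,0,-0.0955,87,-0.32,-0.34,0,-0.1146,87,-0.36,-0.4,0,-0.1337,87,-0.4,-0.44,0,-0.1528,87])

```text
clock: 0.77
ee_pos: [0.512, -0.763, 0.4026]
tcp_rot: [-0.62, 0.785, 0.001, -0.0]
ft_force: [0.4, -1.4, -0.6]
width: 0.989
finger_force: 0.0
```

```bash
cat > go.py <<'E'
import sys,numpy as np
from station import telemetry
from scipy.spatial.transform import Rotation as R
# go.py x y zgrasp(mm) [closing angle deg] -> tool shift mm, turn rad
s=telemetry.get_state(); r=R.from_quat(s["tcp_rot"]); M=r.as_matrix()
a=[float(t) for t in sys.argv[1:]]
d=M.T@(np.array([a[0],a[1],a[2]+159])-1000*s["ee_pos"])
cur=np.degrees(np.arctan2(M[1,1],M[0,1]))
t=0
if len(a)>3: t=-np.radians((a[3]-cur+90)%180-90)
print("shift",d.round(1),"turn %.3f"%t,"cur ang %.1f"%cur,"j6 %.2f"%s["joints"][5],"grasp at",(1000*s["ee_pos"]-[0,0,159]).round(1),"tilt",M[:,2].round(3))
E
python3 go.py 486 -184 230 7.5
```

```text
shift [-557.1  159.8   14.4] turn -0.365 cur ang 166.6 j6 0.54 grasp at [ 512.  -763.   243.6] tilt [-0.001  0.001 -1.   ]
```

Scaled: -315 mm is -0.63, -160 mm is -0.32, -0.365 rad is -0.0581.

>>> arm_command(moves=[-0.08,0.02,0,-0.008,87,-0.16,0.04,0,-0.0159,87,-0.24,0.07,0,-0.0239,87,-0.32,0.09,0,-0.0318,87,-0.4,0.11,0,-0.0398,87,-0.48,0.13,0,-0.0477,87,-0.56,0.16,0,-0.0581,87,-0.63,0.18,0,-0.0581,87])

```text
clock: 1.43
ee_pos: [0.4974, -0.4319, 0.4042]
tcp_rot: [0.751, -0.66, -0.0, -0.0]
ft_force: [1.0, 0.1, 0.5]
width: 0.99
finger_force: 0.0
```

```bash
python3 go.py 486 -184 230 7.5
```

```text
shift [-247.3  -20.7   15.4] turn -0.002 cur ang -172.6 j6 0.55 grasp at [ 497.4 -431.9  245.2] tilt [-0.001  0.001 -1.   ]
```

Scaled: -247 mm is -0.494, -235 mm is -0.47.

>>> arm_command(moves=[-0.08,-0.008,0,0,87,-0.16,-0.016,0.01,0,87,-0.24,-0.024,0.02,0,87,-0.32,-0.028,0.03,0,87,-0.4,-0.036,0.03,0,87,-0.47,-0.042,0.03,0,87,-0.494,-0.042,0.03,0,87,-0.494,-0.042,0.03,0,87])

```text
clock: 2.1
ee_pos: [0.4878, -0.1842, 0.3899]
tcp_rot: [0.751, -0.66, -0.0, -0.0]
ft_force: [0.2, 0.5, -0.4]
width: 0.993
finger_force: 0.0
```

```bash
cat > wr.py <<'E'
import sys; from station import eyes,telemetry; from h import *
n=sys.argv[1]; c=eyes.get_calibration("wrist"); p,d=eyes.snapshot("wrist")
np.savez(n+".npz",p=p,d=d,**{k:c[k] for k in c}); cv2.imwrite(f"pics/{n}.png",p[:,:,::-1]); print(telemetry.get_state()["ee_pos"],c["T"][:3,3],c["T"][:3,2])
E
python3 wr.py w1; python3 go.py 486 -184 230 7.5
```

```text
[ 0.48811648 -0.18536461  0.38986894] [ 0.49762704 -0.25436782  0.37004084] [ 0.03365476 -0.26363676  0.96403476]
shift [-1.6  1.9  0.9] turn -0.003 cur ang -172.7 j6 0.11 grasp at [ 488.1 -185.4  230.9] tilt [ 0.  0. -1.]
```

View pics/w1.png

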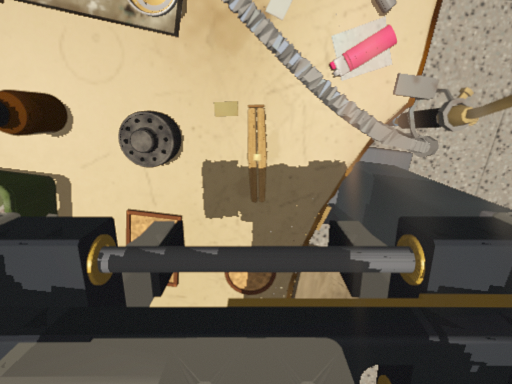

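The wrist picture shows the clamp at (257,150), drum (150,138), oblong rest (155,235) and small rest (250,280) partly hidden. The gripper body is wide along the closing axis.

```bash
cat > wf.py <<'E'
import sys; from h import *
# wf.py file x y r zlo : rect of cloud points above zlo near x,y (mm)
f=np.load(sys.argv[1]+".npz"); c={k:f[k] for k in ("fx","fy","cx","cy","k1","T")}; c={k:(v if k=="T" else float(v)) for k,v in c.items()}
P,C,u,v=cloud(f["p"],f["d"],c); P=P*1000
for a in sys.argv[2:]:
    x,y,r,lo,hi=map(float,a.split(","))
    s=(np.hypot(P[:,0]-x,P[:,1]-y)<r)&(P[:,2]>lo)&(P[:,2]<hi); Q=P[s]
    if len(Q)<5: print(a,"few");continue
    (cx,cy),(w,h),an=cv2.minAreaRect(Q[:,:2].astype(np.float32))
    print(a,"n%d rect x%.1f y%.1f %.0fx%.0f ang%.1f z med %.1f p98 %.1f"%(len(Q),cx,cy,w,h,an,np.median(Q[:,2]),np.percentile(Q[:,2],98)), "box x%.0f..%.0f y%.0f..%.0f"%(*np.percentile(Q[:,0],[1,99]),*np.percentile(Q[:,1],[1,99])))
E
python3 wf.py w1 489,-204,80,12,60 486,-182,10,12,60 489,-204,8,12,60 620,-205,50,12,80 620,-205,40,43,80 560,-150,25,-20,20
```

```text
489,-204,80,12,60 n1574 rect x490.5 y-204.8 24x120 ang7.1 z med 23.6 p98 25.5 box x476..507 y-263..-147
486,-182,10,12,60 n180 rect x486.3 y-181.8 19x19 ang8.1 z med 23.7 p98 25.2 box x477..496 y-191..-173
489,-204,8,12,60 n125 rect x488.6 y-203.9 15x15 ang7.9 z med 24.2 p98 25.9 box x481..496 y-211..-197
620,-205,50,12,80 n2724 rect x620.6 y-208.2 65x65 ang18.1 z med 36.0 p98 50.6 box x589..651 y-239..-178
620,-205,40,43,80 n472 rect x621.8 y-207.7 26x26 ang5.3 z med 49.7 p98 51.4 box x609..634 y-220..-195
560,-150,25,-20,20 n1041 rect x560.5 y-150.2 49x49 ang5.7 z med -0.2 p98 1.4 box x537..583 y-173..-127
```

```bash
python3 go.py 487 -183 27 7.4
```

```text
shift [ -2.5   0.9 203.9] turn -0.001 cur ang -172.7 j6 0.11 grasp at [ 488.1 -185.4  230.9] tilt [ 0.  0. -1.]
```

Scaled: 204 mm is 0.408, -2.5 mm is -0.005.

>>> arm_command(moves=[-0.005,0.002,0.08,0,60,-0.005,0.002,0.16,0,60,-0.005,0.002,0.24,0,60,-0.005,0.002,0.31,0,60,-0.005,0.002,0.36,0,60,-0.005,0.002,0.39,0,60,-0.005,0.002,0.408,0,60,-0.005,0.002,0.408,0,60], force=20)

```text
clock: 2.82
ee_pos: [0.4863, -0.1851, 0.1835]
tcp_rot: [0.749, -0.662, -0.002, 0.001]
ft_force: [-0.3, 0.2, -0.5]
width: 0.686
finger_force: 0.0
```

>>> arm_command(moves=[0,0,0,0,15,0,0,0,0,15,0,0,0,0,15,0,0,0,0,15,0,0,0,0,15,0,0,0,0,15,0,0,0,0,15,0,0,0,0,15], force=20)

```text
clock: 3.48
ee_pos: [0.487, -0.1842, 0.1862]
tcp_rot: [0.75, -0.661, 0.0, -0.0]
ft_force: [-0.6, 2.1, 6.1]
width: 0.246
finger_force: 20.0
```

```bash
python3 go.py 487 -183 27 7.4;python3 go.py 450 120 100 5
```

```text
shift [-1.2 -0.2  0.2] turn -0.004 cur ang -172.8 j6 0.11 grasp at [ 487.  -184.2   27.2] tilt [ 0.001 -0.    -1.   ]
shift [-306.5   -1.3  -72.9] turn 0.038 cur ang -172.8 j6 0.11 grasp at [ 487.  -184.2   27.2] tilt [ 0.001 -0.    -1.   ]
```

Scaled: -214 mm is -0.428, -160 mm is -0.32.

>>> arm_command(moves=[0,0,-0.05,0,15,0,0,-0.13,0,15,-0.04,0,-0.2,0,15,-0.11,0,-0.24,0,15,-0.188,0,-0.26,0,15,-0.268,0,-0.28,0,15,-0.348,0,-0.3,0,15,-0.428,0,-0.32,0,15])

```text
clock: 4.15
ee_pos: [0.4593, 0.0295, 0.3463]
tcp_rot: [0.75, -0.662, -0.0, -0.0]
ft_force: [1.5, 1.1, -1.0]
width: 0.251
finger_force: 19.9
```

```bash
python3 go.py 550 300 230 4
```

```text
shift [-257.1 -123.6  -42.6] turn 0.055 cur ang -172.9 j6 -0.37 grasp at [459.3  29.5 187.3] tilt [ 0.  0. -1.]
```

Scaled: -257 mm is -0.514, -240 mm is -0.48, 0.055 rad is 0.0088.

>>> arm_command(moves=[-0.07,-0.03,-0.012,0,15,-0.14,-0.066,-0.024,0.0032,15,-0.21,-0.1,-0.036,0.0064,15,-0.28,-0.136,-0.048,0.0088,15,-0.35,-0.17,-0.06,0.0088,15,-0.42,-0.202,-0.072,0.0088,15,-0.48,-0.23,-0.084,0.0088,15,-0.514,-0.248,-0.084,0.0088,15])

```text
clock: 4.82
ee_pos: [0.5519, 0.302, 0.3881]
tcp_rot: [0.732, -0.681, 0.0, -0.001]
ft_force: [-0.1, 0.1, -0.3]
width: 0.25
finger_force: 19.9
```

```bash
python3 wr.py w2; python3 go.py 550 300 230 4; python3 wf.py w2 448,287,56,2,30 539,120,70,12,80 590,298,20,-10,30
```

```text
[0.55267059 0.30364537 0.38708457] [0.55776734 0.23139453 0.36825394] [ 0.01803254 -0.26549287  0.96394417]
shift [ 3.4  2.9 -1.9] turn 0.003 cur ang -175.8 j6 -0.74 grasp at [552.7 303.6 228.1] tilt [ 0.001  0.001 -1.   ]
448,287,56,2,30 n4316 rect x450.1 y289.7 96x97 ang8.0 z med 4.8 p98 9.0 box x406..496 y244..333
539,120,70,12,80 n2245 rect x542.3 y131.5 60x47 ang67.5 z med 33.8 p98 49.7 box x516..571 y120..163
590,298,20,-10,30 n514 rect x596.6 y298.6 26x39 ang5.5 z med 4.5 p98 5.9 box x584..609 y279..317
```

View pics/w2.png

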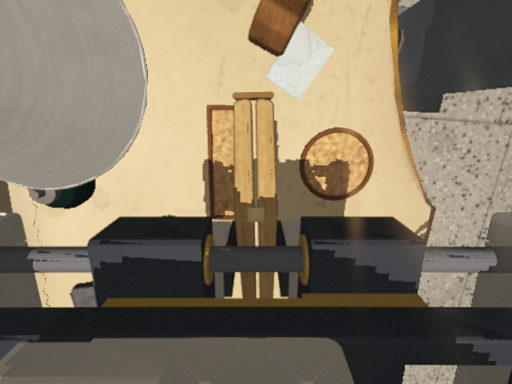

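The clamp is held and the rest's far edge and −y end are visible beside it at (207–235, 105–215). The wide round rest is at (337,163).

```bash
python3 wf.py w2 595,280,60,6.5,14 612,270,25,6.5,14 590,225,14,6.5,14 530,260,75,150,300;  python3 go.py 587 319 33 4
```

```text
595,280,60,6.5,14 n509 rect x602.2 y281.6 32x113 ang1.5 z med 7.9 p98 9.6 box x588..619 y225..337
612,270,25,6.5,14 n179 rect x613.1 y269.9 9x49 ang3.6 z med 7.9 p98 9.6 box x610..618 y246..294
590,225,14,6.5,14 n66 rect x595.5 y227.5 16x5 ang4.1 z med 7.8 p98 9.5 box x588..604 y225..230
530,260,75,150,300 n31097 rect x534.6 y284.3 102x134 ang65.9 z med 292.1 p98 299.9 box x473..599 y225..325
shift [-12.7 -35.1 195.1] turn 0.003 cur ang -175.8 j6 -0.74 grasp at [552.7 303.6 228.1] tilt [ 0.001  0.001 -1.   ]
```

```bash
cat > clr.py <<'E'
from station import eyes; from h import *
A=[]
for n in ("top0","scene0","w2"):
    f=np.load(n+".npz"); c=eyes.get_calibration(n[:-1]) if n!="w2" else {k:(f[k] if k=="T" else float(f[k])) for k in ("fx","fy","cx","cy","k1","T")}
    P=cloud(f["p"],f["d"],c)[0]*1000
    s=(P[:,0]>640)&(P[:,0]<760)&(P[:,1]>100)&(P[:,1]<340)&(P[:,2]>75)&(P[:,2]<180); P=P[s]; A.append(P)
    for (x,y,t) in ((585,321,4),(584,324,4),(584,324,7),(583,325,8)):
        t=np.radians(t); q=P[:,:2]-[x,y]; a=q@[np.cos(t),np.sin(t)]; b=q@[-np.sin(t),np.cos(t)]
        dd=np.hypot(np.maximum(abs(a)-96.5,0),np.maximum(abs(b)-39,0)); i=dd.argmin(); print(n,x,y,"clear %.1f"%dd[i],P[i].round(),"zmin %.0f"%P[:,2].min())
f=np.load("w2.npz"); c={k:(f[k] if k=="T" else float(f[k])) for k in ("fx","fy","cx","cy","k1","T")}
P=cloud(f["p"],f["d"],c)[0]*1000; s=(abs(P[:,0]-556)<30)&(P[:,1]<285)&(P[:,2]>190)&(P[:,2]<250); Q=P[s]
print("clamp",cv2.minAreaRect(Q[:,:2].astype(np.float32)),np.percentile(Q[:,2],[2,50,98]))
E
python3 clr.py
```

```text
top0 585 321 clear 2.7 [687. 289. 107.] zmin 84
top0 584 324 clear 4.7 [687. 289. 107.] zmin 84
top0 584 324 clear 7.3 [689. 292. 107.] zmin 84
top0 583 325 clear 9.8 [689. 292. 107.] zmin 84
scene0 585 321 clear 0.7 [685. 292. 109.] zmin 75
scene0 584 324 clear 1.5 [685. 292. 109.] zmin 75
scene0 584 324 clear 5.1 [685. 292. 109.] zmin 75
scene0 583 325 clear 7.9 [685. 292. 109.] zmin 75
w2 585 321 clear 2.4 [686. 288. 108.] zmin 104
w2 584 324 clear 5.0 [687. 289. 109.] zmin 104
w2 584 324 clear 7.8 [690. 291. 107.] zmin 104
w2 583 325 clear 10.4 [690. 291. 107.] zmin 104
clamp ((556.5874633789062, 253.686279296875), (25.051530838012695, 63.86420822143555), 3.639634847640991) [220.30815985 225.42426371 227.07133023]
```

```bash
python3 go.py 583.5 323.5 32 7
```

```text
shift [-17.5 -32.  196.1] turn -0.050 cur ang -175.8 j6 -0.74 grasp at [552.7 303.6 228.1] tilt [ 0.001  0.001 -1.   ]
```

Scaled: 165 mm is 0.33, 155 mm is 0.31, -0.05 rad is -0.008.

>>> arm_command(moves=[-0.034,-0.064,0.02,-0.008,15,-0.034,-0.064,0.1,-0.008,15,-0.034,-0.064,0.17,-0.008,15,-0.034,-0.064,0.23,-0.008,15,-0.034,-0.064,0.28,-0.008,15,-0.034,-0.064,0.31,-0.008,15,-0.034,-0.064,0.33,-0.008,15,-0.034,-0.064,0.33,-0.008,15])

```text
clock: 5.53
ee_pos: [0.5812, 0.3171, 0.2198]
tcp_rot: [0.748, -0.664, -0.0, 0.002]
ft_force: [-0.4, 0.1, 0.1]
width: 0.251
finger_force: 19.9
```

```bash
python3 go.py 583.5 323.5 32 7
```

```text
shift [-6.2 -3.1 28.8] turn -0.003 cur ang -173.1 j6 -0.67 grasp at [581.2 317.1  60.8] tilt [-0.003 -0.003 -1.   ]
```

Scaled: 16 mm is 0.032, 14 mm is 0.028.

>>> arm_command(moves=[-0.01,-0.004,0,0,15,-0.01,-0.004,0.016,0,15,-0.01,-0.004,0.028,0,15,-0.01,-0.004,0.032,0,15,-0.01,-0.004,0.032,0,15])

```text
clock: 5.95
ee_pos: [0.5831, 0.3228, 0.2063]
tcp_rot: [0.748, -0.663, -0.0, 0.0]
ft_force: [0.3, -0.5, -1.0]
width: 0.247
finger_force: 19.9
```

```bash
python3 go.py 583.5 323.5 32 7;python3 go.py 583.5 323.5 32 7
```

```text
shift [-0.7 -0.5 15.3] turn -0.002 cur ang -173.1 j6 -0.68 grasp at [583.1 322.8  47.3] tilt [-0.001 -0.    -1.   ]
shift [-0.7 -0.5 15.3] turn -0.002 cur ang -173.1 j6 -0.68 grasp at [583.1 322.8  47.3] tilt [-0.001 -0.    -1.   ]
```

Down, release, then straight up.

Scaled: 15 mm is 0.03, 11 mm is 0.022.

>>> arm_command(moves=[0,0,0.012,0,15,0,0,0.022,0,15,0,0,0.03,0,15,0,0,0.03,0,15,0,0,0.03,0,45,0,0,0.03,0,45,0,0,0.03,0,45,0,0,0.03,0,45])

```text
clock: 6.62
ee_pos: [0.5834, 0.323, 0.192]
tcp_rot: [0.748, -0.663, 0.0, -0.0]
ft_force: [-0.5, -1.1, 0.3]
width: 0.478
finger_force: 0.0
```

Scaled: -180 mm is -0.36, -170 mm is -0.34, 0.15 rad is 0.0239.

>>> arm_command(moves=[0,0,0,0,45,0,0,-0.02,0,45,0,0,-0.07,0,45,0,0,-0.14,0,60,0,0,-0.21,0,60,0,0,-0.28,0,75,0.06,0.02,-0.34,0.008,80,0.12,0.05,-0.36,0.0239,80])

```text
clock: 7.28
ee_pos: [0.5668, 0.2613, 0.3772]
tcp_rot: [-0.697, 0.717, -0.001, 0.004]
ft_force: [0.9, 0.4, 0.6]
width: 0.833
finger_force: 0.0
```

```bash
python3 go.py 539 122 180 157
```

```text
shift [140.2  24.   37.5] turn 0.373 cur ang 178.3 j6 -0.77 grasp at [566.8 261.3 218.2] tilt [ 0.007  0.004 -1.   ]
```

```bash
python3 wr.py w3; python3 wf.py w3 539,122,60,12,80 539,122,14,12,80; python3 go.py 539 122 180 157
python3 - <<'E'
from station import eyes; from h import *
p,d=eyes.snapshot("top"); np.savez("top1.npz",p=p,d=d); c=eyes.get_calibration("top")
a=ortho(p,c,.02,.50,.68,.10,.42,2000); f=np.load("w3.npz"); w=f["p"][:,:,::-1]
cv2.imwrite("pics/m1.png",np.vstack([a[:300,:,::-1],cv2.resize(w,(400,300))[:, :] if 0 else cv2.copyMakeBorder(cv2.resize(w,(400,300)),0,0,0,240,cv2.BORDER_CONSTANT)]))
E
```

```text
[0.56416793 0.25556452 0.37830763] [0.56557216 0.19063561 0.35707507] [-0.01376616 -0.26872812  0.96311769]
539,122,60,12,80 n3840 rect x539.5 y124.3 75x47 ang67.2 z med 43.5 p98 57.4 box x510..570 y92..161
539,122,14,12,80 n847 rect x538.7 y122.1 27x27 ang0.7 z med 45.9 p98 57.4 box x526..552 y109..135
shift [134.6  19.7  38.7] turn 0.359 cur ang 177.6 j6 -0.78 grasp at [564.2 255.6 219.3] tilt [ 0.005  0.003 -1.   ]
```

View pics/m1.png

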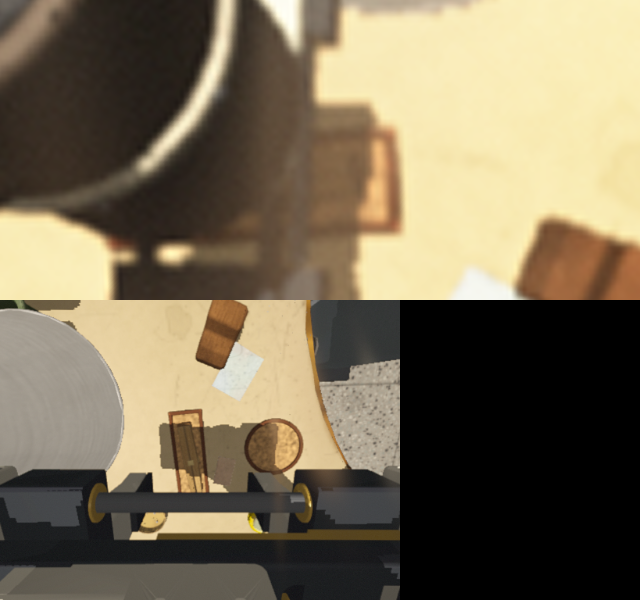

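Wrist view: the clamp lies inside the long rest at (188,445), and the block is at (222,330).

Scaled: 137 mm is 0.274, 135 mm is 0.27, 0.06 rad is 0.0095.

>>> arm_command(moves=[0.05,0.008,0,0.0095,80,0.13,0.016,0.01,0.0271,80,0.21,0.028,0.04,0.0446,80,0.27,0.04,0.08,0.0573,80,0.274,0.04,0.14,0.0573,80,0.274,0.04,0.18,0.0573,80,0.274,0.04,0.2,0.0573,80,0.274,0.04,0.2,0.0573,80])

```text
clock: 8.05
ee_pos: [0.541, 0.1237, 0.2699]
tcp_rot: [-0.557, 0.831, 0.0, -0.002]
ft_force: [-0.8, -0.2, 0.5]
width: 0.908
finger_force: 0.0
```

```bash
python3 go.py 538.5 120.5 32 157; python3 wr.py w4;  python3 wf.py w4 617,-52,60,6.5,14 617,-52,20,-5,14
```

```text
shift [ 3.7  0.9 79. ] turn 0.011 cur ang 157.6 j6 -0.97 grasp at [541.  123.7 110.9] tilt [-0.003 -0.002 -1.   ]
[0.5417098  0.12423714 0.27148124] [0.514585   0.05822243 0.25031493] [-0.09753364 -0.24379665  0.96490952]
617,-52,60,6.5,14 n2015 rect x619.0 y-41.1 93x76 ang90.0 z med 7.9 p98 9.5 box x581..656 y-85..5
617,-52,20,-5,14 n2359 rect x616.9 y-52.0 40x39 ang38.6 z med 4.4 p98 5.9 box x598..636 y-71..-33
```

Scaled: 78 mm is 0.156, 70 mm is 0.14, 0.01 rad is 0.0016.

>>> arm_command(moves=[0.006,0.002,0.06,0.0016,80,0.006,0.002,0.11,0.0016,80,0.006,0.002,0.14,0.0016,80,0.006,0.002,0.156,0.0016,80,0.006,0.002,0.156,0.0016,40,0.006,0.002,0.156,0.0016,40,0.006,0.002,0.156,0.0016,40,0.006,0.002,0.156,0.0016,40], force=30)

```text
clock: 8.77
ee_pos: [0.5401, 0.1221, 0.1951]
tcp_rot: [-0.553, 0.833, -0.0, 0.001]
ft_force: [1.0, -0.9, -0.4]
width: 0.673
finger_force: 0.0
```

>>> arm_command(moves=[0,0,0,0,40,0,0,0,0,40,0,0,0,0,40])

```text
clock: 9.02
ee_pos: [0.5397, 0.1218, 0.1945]
tcp_rot: [-0.553, 0.833, -0.0, 0.001]
ft_force: [-2.0, 1.1, 6.6]
width: 0.53
finger_force: 30.0
```

```bash
python3 go.py 538.5 120.5 32 157; python3 go.py 618 -51 120 0
```

```text
shift [1.6 0.6 3.5] turn 0.002 cur ang 157.1 j6 -0.98 grasp at [539.7 121.8  35.5] tilt [ 0.001  0.001 -1.   ]
shift [ 128.6 -139.4  -84.5] turn -0.400 cur ang 157.1 j6 -0.98 grasp at [539.7 121.8  35.5] tilt [ 0.001  0.001 -1.   ]
```

Scaled: -139 mm is -0.278, 129 mm is 0.258, -0.4 rad is -0.0637.

>>> arm_command(moves=[0,0,-0.05,0,40,0.02,-0.02,-0.11,-0.0032,40,0.07,-0.07,-0.12,-0.0159,40,0.124,-0.13,-0.12,-0.0318,40,0.18,-0.186,-0.12,-0.0477,40,0.23,-0.244,-0.12,-0.0637,40,0.258,-0.278,-0.12,-0.0637,40,0.258,-0.278,-0.12,-0.0637,40])

```text
clock: 9.68
ee_pos: [0.6185, -0.0551, 0.2532]
tcp_rot: [-0.706, 0.708, -0.0, -0.0]
ft_force: [-0.1, 0.9, -0.7]
width: 0.525
finger_force: 29.9
```

```bash
python3 go.py 617.5 -51 40.5 0; python3 wr.py w5; python3 wf.py w5 617,-52,62,6.5,14
```

```text
shift [-4.2  1.1 53.7] turn -0.003 cur ang 179.8 j6 -0.23 grasp at [618.5 -55.1  94.2] tilt [-0.    -0.001 -1.   ]
[ 0.61766326 -0.05363447  0.25304113] [ 0.61902166 -0.12592725  0.23341107] [-5.50646654e-04 -2.64773108e-01  9.64310582e-01]
617,-52,62,6.5,14 n1117 rect x619.5 y-87.8 75x38 ang1.2 z med 7.9 p98 9.3 box x582..657 y-106..-72
```

Scaled: 53.5 mm is 0.107, 53 mm is 0.106.

>>> arm_command(moves=[-0.008,0,0.04,0,40,-0.008,0,0.076,0,40,-0.008,0,0.096,0,40,-0.008,0,0.106,0,40,-0.008,0,0.107,0,40,-0.008,0,0.107,0,40])

```text
clock: 10.23
ee_pos: [0.6175, -0.0469, 0.2005]
tcp_rot: [0.707, -0.707, 0.0, 0.0]
ft_force: [0.5, 0.5, -0.1]
width: 0.524
finger_force: 29.9
```

```bash
python3 go.py 618.5 -49.5 40.5 0;  python3 -c "
from station import telemetry;print(telemetry.get_state()['ft_force'])"
```

```text
shift [ 2.6 -1.   1. ] turn 0.001 cur ang -180.0 j6 -0.24 grasp at [617.5 -46.9  41.5] tilt [ 0. -0. -1.]
[ 0.47965743  0.54810583 -0.07624386]
```

Scaled: 2 mm is 0.004, 1.5 mm is 0.003.

>>> arm_command(moves=[0.004,-0.002,0,0,40,0.004,-0.002,0.002,0,40,0.004,-0.002,0.003,0,40,0.004,-0.002,0.003,0,70,0.004,-0.002,0.003,0,70,0.004,-0.002,0.003,0,70,0.004,-0.002,0.003,0,70,0.004,-0.002,0.003,0,70])

```text
clock: 10.9
ee_pos: [0.6183, -0.0493, 0.1988]
tcp_rot: [-0.707, 0.707, -0.0, 0.0]
ft_force: [-0.1, 0.6, 0.4]
width: 0.786
finger_force: 0.0
```

Scaled: -120 mm is -0.24, -110 mm is -0.22.

>>> arm_command(moves=[0,0,0,0,70,0,0,-0.03,0,70,0,0,-0.09,0,70,0,0,-0.16,0,70,0,0,-0.22,0,70,0,0,-0.24,0,70])

```text
clock: 11.4
ee_pos: [0.6195, -0.0493, 0.3239]
tcp_rot: [0.707, -0.707, 0.002, -0.003]
ft_force: [0.4, 0.1, 0.8]
width: 0.795
finger_force: 0.0
```

```bash
python3 go.py 620.8 -207.5 110 90;  python3 -c "
from station import telemetry;print(telemetry.get_state()['joints'])"
```

```text
shift [158.2  -0.8  54.9] turn -1.570 cur ang -180.0 j6 -0.23 grasp at [619.5 -49.3 164.9] tilt [ 0.007  0.    -1.   ]
[ 0.23477921  0.33084432 -0.22380237  0.00156087 -1.00939582 -0.23474912]
```

Scaled: 158 mm is 0.316, 155 mm is 0.31, 0.96 rad is 0.1528.

>>> arm_command(moves=[0.05,0,0,0.0191,70,0.12,0,0,0.0382,70,0.19,0,0.01,0.0573,70,0.26,0,0.02,0.0764,70,0.31,0,0.04,0.0955,70,0.316,-0.002,0.08,0.1146,70,0.316,-0.002,0.11,0.1337,70,0.316,-0.002,0.12,0.1528,70])

```text
clock: 12.07
ee_pos: [0.6181, -0.2082, 0.2555]
tcp_rot: [-0.297, 0.955, 0.001, -0.002]
ft_force: [-0.7, 0.5, -0.0]
width: 0.799
finger_force: 0.0
```

```bash
python3 go.py 620.8 -207.8 58 125; python3 wr.py w6; python3 wf.py w6 621,-207,50,12,80 621,-207,40,43,80; python3 go.py 620.8 -207.8 58 125
```

```text
shift [-2.5 -1.3 38.5] turn -0.008 cur ang 124.5 j6 -0.94 grasp at [ 618.1 -208.2   96.5] tilt [-0.004  0.001 -1.   ]
[ 0.61815876 -0.20781784  0.25542812] [ 0.56003712 -0.24810441  0.23591046] [-0.21433484 -0.15142346  0.96495156]
621,-207,50,12,80 n5700 rect x616.9 y-208.7 59x77 ang34.9 z med 36.0 p98 50.8 box x589..650 y-240..-178
621,-207,40,43,80 n1140 rect x621.0 y-207.2 27x75 ang33.0 z med 49.7 p98 79.0 box x595..636 y-242..-180
shift [-2.3 -1.6 38.4] turn -0.016 cur ang 124.1 j6 -0.95 grasp at [ 618.2 -207.8   96.4] tilt [-0.004  0.001 -1.   ]
```

View pics/w6.png

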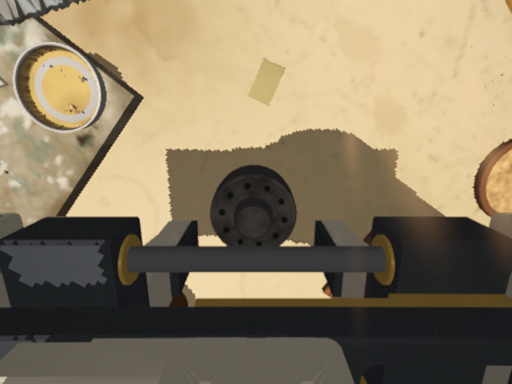

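The drum knob is at (253,215), centred between the fingers (the fingertips at left and right of the rod). I'll go down and grip the knob.

Scaled: 38 mm is 0.076, 36 mm is 0.072.

>>> arm_command(moves=[-0.004,-0.002,0.03,0,60,-0.004,-0.002,0.056,0,55,-0.004,-0.002,0.072,0,55,-0.004,-0.002,0.076,0,55,-0.004,-0.002,0.076,0,20,-0.004,-0.002,0.076,0,20,-0.004,-0.002,0.076,0,20,-0.004,-0.002,0.076,0,20], force=45)

```text
clock: 12.78
ee_pos: [0.6218, -0.207, 0.2216]
tcp_rot: [-0.301, 0.954, -0.0, 0.001]
ft_force: [0.3, -0.2, 0.7]
width: 0.388
finger_force: 0.0
```

>>> arm_command(moves=[0,0,0,0,20,0,0,0,0,20,0,0,0,0,20,0,0,0,0,20])

```text
clock: 13.12
ee_pos: [0.6217, -0.207, 0.2212]
tcp_rot: [-0.301, 0.954, -0.0, 0.0]
ft_force: [-0.5, 0.8, 2.1]
width: 0.278
finger_force: 44.4
```

```bash
python3 go.py 620.8 -207.8 58 125; python3 go.py 450 288 150 
```

```text
shift [ 1.2 -0.1  4.2] turn 0.000 cur ang 125.0 j6 -0.94 grasp at [ 621.7 -207.    62.2] tilt [ 0.001 -0.    -1.   ]
shift [-143.4  503.9  -88. ] turn 0.000 cur ang 125.0 j6 -0.94 grasp at [ 621.7 -207.    62.2] tilt [ 0.001 -0.    -1.   ]
```

The grip is 4 mm shallower than I wanted, so I'll reseat it deeper.

Scaled: 3.5 mm is 0.007, 2 mm is 0.004.

>>> arm_command(moves=[0,0,0,0,45,0,0,0,0,45,0,0,0,0,45,0.002,0,0.004,0,45,0.002,0,0.007,0,45,0.002,0,0.007,0,20,0.002,0,0.007,0,20,0.002,0,0.007,0,20])

```text
clock: 13.78
ee_pos: [0.6207, -0.2076, 0.217]
tcp_rot: [-0.301, 0.954, 0.0, -0.0]
ft_force: [0.6, 0.5, 0.6]
width: 0.347
finger_force: 0.0
```

>>> arm_command(moves=[0,0,0,0,20,0,0,0,0,20,0,0,0,0,20,0,0,0,0,20])

```text
clock: 14.12
ee_pos: [0.6206, -0.2075, 0.217]
tcp_rot: [-0.301, 0.954, 0.0, -0.0]
ft_force: [0.5, -0.0, -2.2]
width: 0.296
finger_force: 43.9
```

```bash
python3 go.py 450 288 150 
```

```text
shift [-144.4  503.8  -91.9] turn 0.000 cur ang 125.0 j6 -0.93 grasp at [ 620.6 -207.5   58. ] tilt [-0.  0. -1.]
```

Scaled: 178 mm is 0.356, 140 mm is 0.28.

>>> arm_command(moves=[0,0,-0.02,0,20,0,0,-0.07,0,20,0,0.02,-0.13,0,20,-0.01,0.07,-0.17,0,20,-0.03,0.14,-0.18,0,20,-0.05,0.21,-0.18,0,20,-0.07,0.28,-0.18,0,20,-0.1,0.356,-0.18,0,20])

```text
clock: 14.78
ee_pos: [0.5583, -0.0324, 0.3082]
tcp_rot: [-0.3, 0.954, 0.0, 0.0]
ft_force: [1.0, 0.0, -2.6]
width: 0.295
finger_force: 43.9
```

Scaled: 290 mm is 0.58, 255 mm is 0.51.

>>> arm_command(moves=[-0.024,0.074,0,0,20,-0.048,0.148,0,0,20,-0.072,0.222,0,0,20,-0.096,0.296,0,0,20,-0.12,0.37,0,0,20,-0.142,0.444,0,0,20,-0.16,0.51,0,0,20,-0.176,0.58,0,0,20])

```text
clock: 15.45
ee_pos: [0.4645, 0.2566, 0.3082]
tcp_rot: [-0.301, 0.954, 0.0, 0.001]
ft_force: [1.3, 0.3, -2.9]
width: 0.298
finger_force: 43.9
```

```bash
python3 go.py 450 288.5 62.5 
```

```text
shift [-6.4 34.4 86.7] turn 0.000 cur ang 125.0 j6 -1.83 grasp at [464.5 256.6 149.2] tilt [ 0.001  0.001 -1.   ]
```

Scaled: 60 mm is 0.12, 58 mm is 0.116.

>>> arm_command(moves=[-0.008,0.04,0,0,20,-0.012,0.068,0.02,0,20,-0.012,0.068,0.06,0,20,-0.012,0.068,0.096,0,20,-0.012,0.068,0.116,0,20,-0.012,0.068,0.12,0,20,-0.012,0.068,0.12,0,20])

```text
clock: 16.03
ee_pos: [0.4508, 0.2861, 0.2471]
tcp_rot: [-0.301, 0.954, -0.0, -0.0]
ft_force: [0.6, -0.9, -1.2]
width: 0.296
finger_force: 43.9
```

```bash
python3 go.py 450 288.5 62.5; python3 wr.py w7; python3 wf.py w7 450,289,60,6.5,14 450,289,45,18,60 463,420,45,8,40; python3 go.py 450 288.5 62.5
```

```text
shift [-0.7  2.5 25.6] turn 0.000 cur ang 125.0 j6 -1.89 grasp at [450.8 286.1  88.1] tilt [-0.    -0.001 -1.   ]
[0.45111149 0.28626226 0.24779626] [0.39316772 0.24565521 0.22736902] [-0.21638386 -0.1514347   0.96449238]
450,289,60,6.5,14 n1375 rect x434.4 y278.2 58x94 ang35.0 z med 7.9 p98 9.3 box x403..480 y242..330
450,289,45,18,60 n634 rect x433.1 y272.2 22x62 ang36.6 z med 50.5 p98 59.6 box x418..453 y253..299
463,420,45,8,40 few
shift [-0.4  2.5 26.3] turn 0.000 cur ang 125.0 j6 -1.89 grasp at [451.1 286.3  88.8] tilt [ 0.  0. -1.]
```

View pics/w7.png

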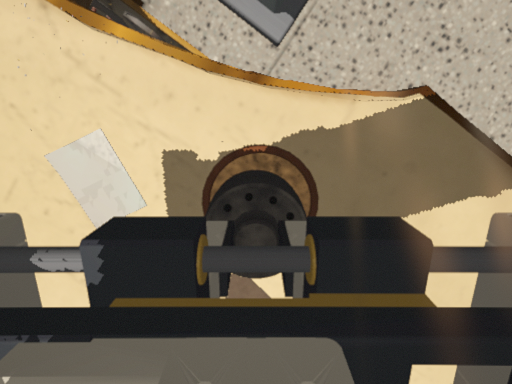

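The drum hangs level over the wide rest, with its rim circle around (260,195). Lowering.

Scaled: 25 mm is 0.05, 2.5 mm is 0.005.

>>> arm_command(moves=[0,0.005,0.02,0,20,0,0.005,0.036,0,20,0,0.005,0.046,0,20,0,0.005,0.05,0,20,0,0.005,0.05,0,20])

```text
clock: 16.5
ee_pos: [0.4492, 0.288, 0.2214]
tcp_rot: [-0.301, 0.954, -0.0, -0.001]
ft_force: [-0.4, 0.3, -2.0]
width: 0.297
finger_force: 43.9
```

```bash
python3 go.py 450 288.5 62.5
```

```text
shift [-0.9 -0.1 -0.1] turn 0.000 cur ang 125.0 j6 -1.90 grasp at [449.2 288.   62.4] tilt [-0.001 -0.001 -1.   ]
```

Release and rise.

>>> arm_command(moves=[0,0,0.001,0,20,0,0,0.001,0,60,0,0,0.001,0,60,0,0,0.001,0,60,0,0,0.001,0,60,0,0,0.001,0,60,0,0,0,0,60,0,0,-0.02,0,60])

```text
clock: 17.17
ee_pos: [0.4488, 0.2878, 0.2311]
tcp_rot: [-0.3, 0.954, -0.001, -0.001]
ft_force: [-0.4, -0.3, 0.5]
width: 0.681
finger_force: 0.0
```

Scaled: -115 mm is -0.23, -95 mm is -0.19.

>>> arm_command(moves=[0,0,-0.06,0,70,0,0,-0.13,0,80,0,0,-0.19,0,80,0,0,-0.23,0,80])

```text
clock: 17.5
ee_pos: [0.4496, 0.2885, 0.3514]
tcp_rot: [-0.301, 0.954, 0.001, 0.002]
ft_force: [0.8, 0.1, 0.3]
width: 0.89
finger_force: 0.0
```

```bash
python3 go.py 464 420 120 70; python3 go.py 464 420 120 160
```

```text
shift [-87.   99.4  72.8] turn 0.960 cur ang 125.0 j6 -1.90 grasp at [449.6 288.5 192.4] tilt [ 0.003  0.003 -1.   ]
shift [-87.   99.4  72.8] turn -0.610 cur ang 125.0 j6 -1.90 grasp at [449.6 288.5 192.4] tilt [ 0.003  0.003 -1.   ]
```

Scaled: 99 mm is 0.198, 90 mm is 0.18, -0.61 rad is -0.0971.

>>> arm_command(moves=[-0.04,0.05,0.01,-0.0191,80,-0.084,0.1,0.02,-0.0382,80,-0.13,0.15,0.04,-0.0573,80,-0.174,0.198,0.08,-0.0764,80,-0.174,0.198,0.13,-0.0971,80,-0.174,0.198,0.16,-0.0971,80,-0.174,0.198,0.18,-0.0971,80,-0.174,0.198,0.18,-0.0971,80])

```text
clock: 18.17
ee_pos: [0.4634, 0.4187, 0.2553]
tcp_rot: [-0.573, 0.82, -0.001, -0.002]
ft_force: [0.8, 0.5, 0.5]
width: 0.914
finger_force: 0.0
```

```bash
python3 wr.py w8; python3 go.py 464 420 26 160; python3 wf.py w8 464,420,35,6,30 464,420,35,19,30; python3 - <<'E'
from station import eyes; from h import *
p,d=eyes.snapshot("top"); np.savez("top2.npz",p=p,d=d)
p,d=eyes.snapshot("scene"); cv2.imwrite("pics/s2.png",cv2.resize(p[100:300,130:380,::-1],None,fx=2,fy=2))
E
```

```text
[0.46374921 0.41898978 0.25695446] [0.43949403 0.3522143  0.23575855] [-0.08895142 -0.24629969  0.96510316]
shift [-1.1  0.1 72. ] turn -0.002 cur ang 159.9 j6 -1.40 grasp at [463.7 419.   98. ] tilt [-0.001 -0.001 -1.   ]
464,420,35,6,30 n2460 rect x465.1 y420.8 47x46 ang70.0 z med 22.6 p98 24.8 box x443..487 y399..442
464,420,35,19,30 n1403 rect x465.1 y420.8 34x34 ang89.0 z med 23.6 p98 25.0 box x449..481 y405..437
```

View pics/w8.png

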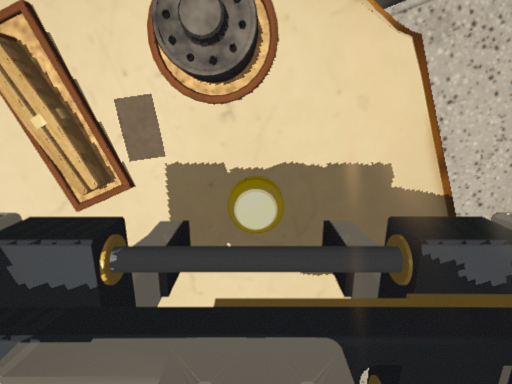

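View pics/s2.png

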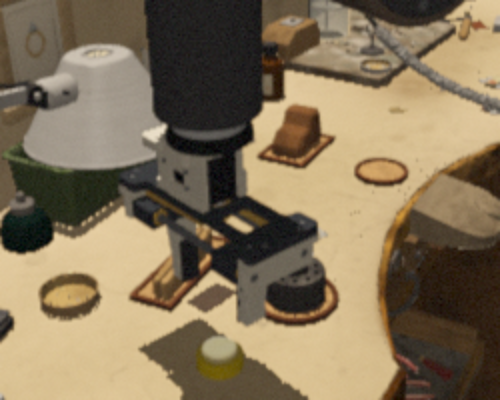

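Wrist: the pot is at (256,205), the clamp is inside the long rest, and the drum is inside the wide rest. The scene view shows the block seated in the oblong rest. Now I'll grasp the pot.

Scaled: 73 mm is 0.146, 66 mm is 0.132.

>>> arm_command(moves=[-0.005,-0.001,0.06,0,80,-0.005,-0.001,0.104,0,75,-0.005,-0.001,0.132,0,70,-0.005,-0.001,0.146,0,70,-0.005,-0.001,0.146,0,70,-0.005,-0.001,0.146,0,35,-0.005,-0.001,0.146,0,35,-0.005,-0.001,0.146,0,35], force=25)

```text
clock: 18.98
ee_pos: [0.4655, 0.4219, 0.1858]
tcp_rot: [-0.573, 0.819, 0.0, 0.001]
ft_force: [-1.0, 0.7, 0.7]
width: 0.633
finger_force: 0.0
```

>>> arm_command(moves=[0,0,0,0,35,0,0,0,0,35,0,0,0,0,35,0,0,0,0,35])

```text
clock: 19.32
ee_pos: [0.4653, 0.4218, 0.1851]
tcp_rot: [-0.573, 0.819, 0.0, 0.001]
ft_force: [-2.7, 0.9, 6.4]
width: 0.503
finger_force: 25.1
```

```bash
python3 go.py 478 -34 140 
```

```text
shift [ 423.7 -168.1 -114.3] turn 0.000 cur ang 160.0 j6 -1.40 grasp at [465.3 421.8  26.1] tilt [ 0.001  0.001 -1.   ]
```

Scaled: 189 mm is 0.378, -114 mm is -0.228.

>>> arm_command(moves=[0,0,-0.03,0,35,0,0,-0.1,0,35,0.02,-0.008,-0.17,0,35,0.08,-0.032,-0.21,0,35,0.15,-0.06,-0.224,0,35,0.226,-0.09,-0.228,0,35,0.302,-0.12,-0.228,0,35,0.378,-0.15,-0.228,0,35])

```text
clock: 19.98
ee_pos: [0.4703, 0.2164, 0.2986]
tcp_rot: [-0.573, 0.819, 0.0, 0.0]
ft_force: [0.2, -0.5, -0.1]
width: 0.507
finger_force: 24.9
```

Scaled: 233 mm is 0.466, 225 mm is 0.45.

>>> arm_command(moves=[0.074,-0.03,0,0,35,0.148,-0.06,0,0,35,0.222,-0.09,0,0,35,0.296,-0.12,0,0,35,0.36,-0.144,0,0,35,0.41,-0.164,0,0,35,0.45,-0.18,0.02,0,35,0.466,-0.186,0.06,0,35])

```text
clock: 20.65
ee_pos: [0.4788, -0.0347, 0.2698]
tcp_rot: [-0.573, 0.82, -0.001, 0.002]
ft_force: [0.1, 0.7, -0.7]
width: 0.506
finger_force: 24.9
```

```bash
python3 go.py 478 -34 30.5; python3 wr.py w9; python3 wf.py w9 478,-34,48,6.5,14 478,-34,30,-5,6;python3 go.py 478 -34 30.5
```

```text
shift [-0.3  1.3 80.3] turn 0.000 cur ang 159.9 j6 -0.69 grasp at [478.8 -34.7 110.8] tilt [ 0.004  0.001 -1.   ]
[ 0.47683753 -0.03523455  0.26502654] [ 0.45500438 -0.10115878  0.24984051] [-0.09523971 -0.25006089  0.96353461]
478,-34,48,6.5,14 n1004 rect x473.9 y-42.4 56x75 ang64.0 z med 7.9 p98 9.3 box x442..514 y-70..-6
478,-34,30,-5,6 n1945 rect x474.0 y-42.5 41x59 ang65.3 z med 4.5 p98 5.7 box x449..505 y-63..-17
shift [-1.6 -0.9 75.5] turn 0.000 cur ang 159.8 j6 -0.69 grasp at [476.8 -35.2 106. ] tilt [-0.003 -0.    -1.   ]
```

View pics/w9.png

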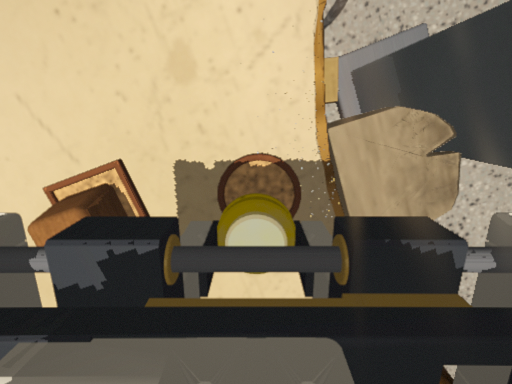

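The pot is held level above the small rest, with its ring around (259,195) and in line. Lowering.

Scaled: 60 mm is 0.12, 54 mm is 0.108.

>>> arm_command(moves=[-0.002,0,0.05,0,35,-0.002,0,0.084,0,35,-0.002,0,0.108,0,35,-0.002,0,0.12,0,35,-0.002,0,0.12,0,35])

```text
clock: 21.12
ee_pos: [0.4782, -0.0315, 0.2071]
tcp_rot: [-0.573, 0.819, 0.0, -0.001]
ft_force: [-0.7, -0.7, 0.0]
width: 0.507
finger_force: 24.9
```

```bash
python3 go.py 478 -33.5 30.5
```

```text
shift [ 1.9 -0.5 17.6] turn 0.000 cur ang 159.9 j6 -0.70 grasp at [478.2 -31.5  48.1] tilt [-0.002 -0.001 -1.   ]
```

Scaled: 17.5 mm is 0.035, 17 mm is 0.034.

>>> arm_command(moves=[0.003,0,0.016,0,35,0.003,0,0.028,0,35,0.003,0,0.034,0,35,0.003,0,0.035,0,35,0.003,0,0.035,0,60,0.003,0,0.035,0,60,0.003,0,0.035,0,60,0.003,0,0.035,0,60])

```text
clock: 21.78
ee_pos: [0.4782, -0.033, 0.191]
tcp_rot: [-0.573, 0.819, -0.0, 0.0]
ft_force: [-0.3, 0.3, 0.1]
width: 0.679
finger_force: 0.0
```

Scaled: -190 mm is -0.38, -165 mm is -0.33.

>>> arm_command(moves=[0,0,0,0,65,0,0,0,0,65,0,0,-0.03,0,65,0,0,-0.09,0,65,0,0,-0.17,0,65,0,0,-0.25,0,65,0,0,-0.33,0,65,0,0,-0.38,0,65])

```text
clock: 22.45
ee_pos: [0.4783, -0.0331, 0.3852]
tcp_rot: [-0.573, 0.819, -0.001, 0.002]
ft_force: [1.5, 0.9, -0.9]
width: 0.742
finger_force: 0.0
```

```bash
python3 go.py 420 -330 250
```

```text
shift [298.8 -46.9 -24.3] turn 0.000 cur ang 160.0 j6 -0.69 grasp at [478.3 -33.1 226.2] tilt [ 0.005  0.001 -1.   ]
```

Moving the arm aside to check with the top camera.

Scaled: 298 mm is 0.596, 262 mm is 0.524.

>>> arm_command(moves=[0.074,-0.012,0,0,65,0.15,-0.024,0,0,65,0.224,-0.036,0,0,65,0.3,-0.048,0,0,65,0.374,-0.06,0,0,65,0.45,-0.072,0,0,65,0.524,-0.084,0,0,65,0.596,-0.092,0,0,65])

```text
clock: 23.12
ee_pos: [0.4184, -0.3306, 0.3808]
tcp_rot: [-0.573, 0.819, -0.0, 0.0]
ft_force: [0.3, 0.5, -0.3]
width: 0.741
finger_force: 0.0
```

```bash
python3 - <<'E'
from station import eyes,telemetry; from h import *
p,d=eyes.snapshot("top"); c=eyes.get_calibration("top"); np.savez("top0b.npz",p=p,d=d)
P=cloud(p,d,c)[0]*1000
for nm,x,y,r,lo,top in (("clamp",586,300,72,13,60),("block",618,-51,62,13,80),("drum",450,288,50,13,70),("pot",478,-34,40,11,50)):
    Q=P[(np.hypot(P[:,0]-x,P[:,1]-y)<r)&(P[:,2]>lo)&(P[:,2]<top)]; print(nm,len(Q),cv2.minAreaRect(Q[:,:2].astype(np.float32)),Q[:,2].min().round(1),np.percentile(Q[:,2],98).round(1))
a=ortho(p,c,.01); b,_=eyes.snapshot("scene"); b=cv2.resize(b[90:300,60:400],(502,310)); b=cv2.copyMakeBorder(b,0,0,0,780-502,cv2.BORDER_CONSTANT)
cv2.imwrite("pics/fin.png",np.vstack([a,b])[:,:,::-1])
E
```

```text
clamp 353 ((586.57763671875, 300.1739807128906), (23.07752227783203, 119.32772064208984), 8.957322120666504) 13.4 30.2
block 514 ((619.4104614257812, -50.78947448730469), (46.25124740600586, 79.68923950195312), 0.06270019710063934) 13.3 61.6
drum 501 ((449.39373779296875, 285.88665771484375), (62.65073776245117, 64.29402160644531), 89.38014221191406) 20.3 55.3
pot 233 ((478.2770080566406, -36.47929382324219), (43.71250915527344, 44.72334671020508), 0.01516142301261425) 13.6 29.9
```

View pics/fin.png

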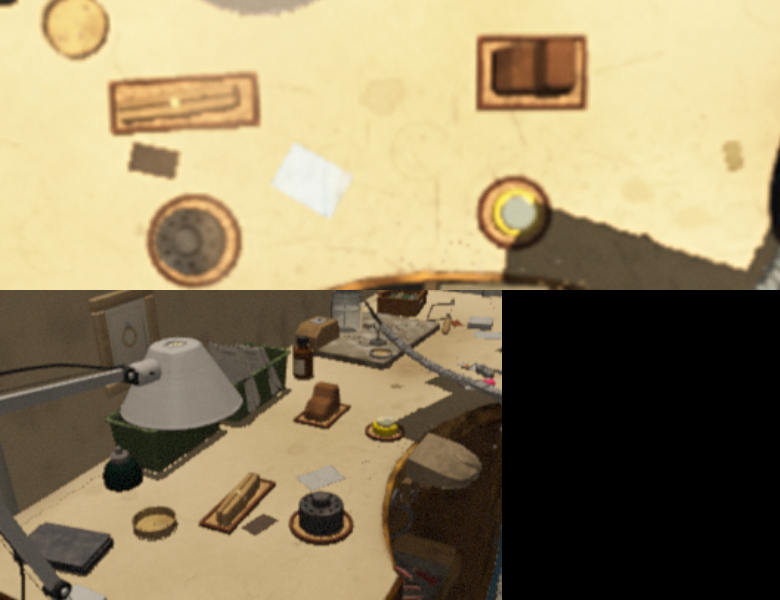

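All four sit inside their rests, and each top is about 4 mm higher than on the bench, so they lie flat on the cork. The tin and bottle haven't moved.

```bash
python3 -c "
from station import arm; print(arm.sign_off())"
```

```text
the job is handed in; nothing more can be done
None
```

The ring clamp, carved block, drill box and yellow pot each lie flat in their own rest and are let go, the bottle and tin are where they were, and the job was handed in at about 23 s.

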